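# Shut and clip down the cracker box under the wire rack

### The job

Close up the cracker box: first push its open lid down shut, with all four side clips still open, then flip the four side clips down one after another until each has snapped home against the box. Do not bump the wire rack above it, do not shift or tip the things standing around, and let go of everything at the end.

Things in the scene. Friction and masses are not known exactly. Their poses are not given: they have to be found in the camera images.
- box: Clear plastic food box of crackers, 220 x 136 x 80 mm (own x, y, z), fixed to the worktop. Origin: centre of its underside; +x points to its far end, away from the robot (yaw within 0.3 rad), +y to its left. Its grey lid, 230 x 150 x 12 mm, is hinged at the far end on an axis along y at box x = 115, z = 82 mm; when shut its top is at z = 92 mm (a middle panel 2 mm higher).
- lid_panel (a joint): Lid angle, rad: 0 = shut flat on the box, grows as the near edge rises (starts 0.3 to 0.65, limit 1.0). A stiff friction hinge (0.5 N m): the lid stays where it is left, and is shut by pushing its top down, 2 to 5 N near the near edge.
- lid_edge (a point): Middle of the lid's near edge, on its top face; 230 mm from the lid's hinge axis. A tab 12 mm long and 50 mm wide sticks out beyond it. It moves with the lid.
- flap_nl (a joint): Angle of the snap clip at the near end, left (+y) side, rad: 0 = down flat on the box's side (locked), 1.57 = straight out sideways, starts 1.65 to 2.2 (out and up), limit 2.25. Light until its last 0.3 rad, where its free end must be pushed in (about 2 to 4 N) past a sprung catch to snap home at 0; a clip let go before that springs open again.
- hinge_nl (a point): Middle of that clip's hinge axis, on the lid's long edge; with the lid shut at box x = -60, y = +78, z = 88 mm. The clip is a grey plate 40 mm wide (along box x), 30 mm long from hinge to free end, 4 mm thick, its last 10 mm a thumb tab standing 7 mm out from the plate's mid-plane; when down it hangs to z = 56 mm, the sprung catch bar just below.
- tip_nl (a point): Middle of that clip's free end, 30 mm from its hinge axis.
- flap_nr (a joint): Angle of the snap clip at the near end, right (-y) side, rad: 0 = down flat on the box's side (locked), 1.57 = straight out sideways, starts 1.65 to 2.2 (out and up), limit 2.25. Light until its last 0.3 rad, where its free end must be pushed in (about 2 to 4 N) past a sprung catch to snap home at 0; a clip let go before that springs open again.
- hinge_nr (a point): Middle of that clip's hinge axis, on the lid's long edge; with the lid shut at box x = -60, y = -78, z = 88 mm. The clip is a grey plate 40 mm wide (along box x), 30 mm long from hinge to free end, 4 mm thick, its last 10 mm a thumb tab standing 7 mm out from the plate's mid-plane; when down it hangs to z = 56 mm, the sprung catch bar just below.
- tip_nr (a point): Middle of that clip's free end, 30 mm from its hinge axis.
- flap_fl (a joint): Angle of the snap clip at the far end, left (+y) side, under the rack, rad: 0 = down flat on the box's side (locked), 1.57 = straight out sideways, starts 1.65 to 2.2 (out and up), limit 2.25. Light until its last 0.3 rad, where its free end must be pushed in (about 2 to 4 N) past a sprung catch to snap home at 0; a clip let go before that springs open again.
- hinge_fl (a point): Middle of that clip's hinge axis, on the lid's long edge; with the lid shut at box x = 60, y = +78, z = 88 mm. The clip is a grey plate 40 mm wide (along box x), 30 mm long from hinge to free end, 4 mm thick, its last 10 mm a thumb tab standing 7 mm out from the plate's mid-plane; when down it hangs to z = 56 mm, the sprung catch bar just below.
- tip_fl (a point): Middle of that clip's free end, 30 mm from its hinge axis.
- flap_fr (a joint): Angle of the snap clip at the far end, right (-y) side, under the rack, rad: 0 = down flat on the box's side (locked), 1.57 = straight out sideways, starts 1.65 to 2.2 (out and up), limit 2.25. Light until its last 0.3 rad, where its free end must be pushed in (about 2 to 4 N) past a sprung catch to snap home at 0; a clip let go before that springs open again.
- hinge_fr (a point): Middle of that clip's hinge axis, on the lid's long edge; with the lid shut at box x = 60, y = -78, z = 88 mm. The clip is a grey plate 40 mm wide (along box x), 30 mm long from hinge to free end, 4 mm thick, its last 10 mm a thumb tab standing 7 mm out from the plate's mid-plane; when down it hangs to z = 56 mm, the sprung catch bar just below.
- tip_fr (a point): Middle of that clip's free end, 30 mm from its hinge axis.
- rack: Fixed steel wire rack over the box's far half, 200 mm deep (own x, along the box's x within 0.06 rad), 460 wide (y). Origin: on the worktop under its centre. 6 mm legs at x = +-100, y = +-230 mm; wires at z = 297 to 304 mm, cups and glasses on top of both ends. The front rim lies 30 to 60 mm nearer the robot than the far clips' middles: reach these with the tool leaning back.
- shaker: Steel salt shaker, 38 mm across, 68 mm high, loose, standing on the worktop close to the left side, the right side or the near end of the box; to be left alone. Origin: centre of its underside.
- spice: Small amber glass spice jar, 40 mm across, 68 mm high, loose, standing on the worktop close to the left side, the right side or the near end of the box; to be left alone. Origin: centre of its underside.
- tin: Small tin, 42 mm across, 55 mm high, loose, standing on the worktop close to the left side, the right side or the near end of the box; to be left alone. Origin: centre of its underside.
- mug: White mug, 80 mm across, 92 mm high, handle at its +y, loose, standing on the worktop; to be left alone. Origin: centre of its underside.
- bowl: White bowl, 130 mm across, 55 mm high, loose, standing on the worktop; to be left alone. Origin: centre of its underside.
- oil: Green glass oil bottle, 60 mm across, 190 mm high, loose, standing on the worktop; to be left alone. Origin: centre of its underside.

How it is judged:
By the outcome, as a careful person would: the job done as asked, in the order asked, and still so for the second after the job is handed in, with the robot touching nothing.
It also fails if it takes over 58 s, if anything falls off the work surface, if the arm or the gripper's body presses on something with over 40 N, if the wrist force passes 120 N, or if a joint passes its speed limit or range.

### The arm

A 6-joint arm with a two-finger parallel gripper is mounted at the origin on the work surface. World frame = base frame: x ahead of the robot, y to its left, z up, the work surface at z = 0. Lengths are in m, angles in rad, forces in N, time in s.
With the tool pointing down it reaches from about 0.325 to 0.775 m from the base axis. Payload 5.5 kg.
Tool frame: the origin (TCP) lies at the very end of the fingers, on their centre line; the grasp point (between the pads) lies 19 mm behind it (ctrl.hold_point_z is the z of the grasp point in the tool frame, in m); z points along the fingers, y is the line along which they close (so a half turn about z gives the same grasp; the last joint's range is limited). The gripper opens to 88 mm and grips with 3 to 60 N. Pads are 20 mm wide; open, the fingers measure 115 mm over their backs; the gripper's body (75 mm by 178 mm) begins 61 mm behind the grasp point.
Start: joints at [-1.279, 0.091, 1.231, -0, 1.82, -0.057], TCP at [0.205, -0.564, 0.223] pointing down, gripper open.
Joint ranges: [-2.87, 2.87], [-0.86, 2.18], [0.17, 2.46], [-1.51, 4.65], [0.06, 2.69], [-2.65, 2.65]. Speed limits (rad/s): [2.57, 2.57, 3.01, 3.14, 3.14, 3.14].

### API

Orientations are given as a rotation vector (axis times angle).
In Python, from station import ctrl gives the robot as it stands.
- The arm moves only by the shell command python3 -m handwheel 'ROWS' [FORCE]. ROWS is JSON, a list of rows, each a list of 5 numbers: the shift along the tool's x, y, z in units of 120 mm (1.0 is 120 mm), then the turn about the tool's z in units of pi/2 rad (1.0 is pi/2 rad), then the finger opening in mm, from 0 to 87.8. In form: [[x, y, z, spin, gripper], ...]. A call has 1 to 12 rows; each row is the pose to reach, as a shift and turn from the pose commanded when the call began, along the tool's axes at that moment; what a row does not reach only later rows make up. A row lasts 1/12 s, in which the tool goes at most 41.7 mm and 7.16 degrees, less where a joint would pass 70% of its speed; a pose out of reach is approached as far as the arm can. A call with a number of a shift or a turn outside -1 to 1 is refused whole. A call with a gripper value outside its range is refused whole. The fingers move at their own pace and stop on an object; FORCE is the grip in N (left out, the last holds). Time passes only in rows, so rows that repeat a pose let the fingers close. It gives the time, the measured TCP pose, the force, the opening and the grip force at its end, in the units of the state.
- ctrl.get_obs(): the state, without advancing time (a new reading comes with each control period).
- ctrl.get_image(name): name is "side" or "top" or "wrist"; returns a dict with "frame" (384x512x3 uint8, blue, green, red), "depth" (384x512 float32, m along the optical axis (not along the pixel's ray), 0 where there is no reading), "vfov" (degrees; the focal length in pixels is half the picture's height over the tangent of half this angle, whatever the lens; pixels are square), "cx", "cy" (the principal point, pixels), "camera_from_world" (4x4, takes a point from world to camera coordinates). Camera axes: x right, y up, looking along -z (the intrinsics and any distortion apply to the point x, -y, -z); pixel columns grow to the right and rows downward; lengths in m; the calibration is good to about 2 mm. A picture is of the moment at which its call begins.
- ctrl.sign_off(): hands the job in; it is judged then, once.
Trained networks look in a picture, given as the dict that the camera call returned (one of the last four; its "shot" number tells which), for a name from the list of things; names that differ only in an ending like _2 or _b are one class to them, and where a whole thing is asked for, a point or a joint stands for the part that bears it (a point fixed in the world has none). Each returns a list of dicts, best first, with "score" (0 to 1); they miss things now and then, are a little off and sometimes report something else, mostly with a low value. They report only what shows in the picture. A call takes as long as a camera call.
- ctrl.cut_out(label, picture): "mask" (384x512 bool, what is visible of it) and "extent" ([left, top, right, bottom] in pixels, round what is visible of it).
The state is a dict: "t": time; "qpos": joint angles; "dq": joint speeds; "joint_efforts": joint torques, N m; "tcp_pos": TCP position; "tcp_rot": TCP orientation; "force": force on the tool from outside, world axes, zero at the start; "ft_torque": the same for the moment, N m; "opening": opening from 0.0 (shut) to 1.0 (fully open); "finger_force": force on a finger pad.
Only numpy, scipy, OpenCV 4.12 (cv2) and the standard library are available. Lean on these libraries where they do the work, as an engineer would, in place of code of your own. Each camera call takes 0.05 s, during which the arm holds its last target. There are 200 camera calls.

## Working session

There is one attempt and no reset: what is moved stays moved. The work goes in short steps, Python scripts to look and compute and a shell command to move; the robot and the scene stay as the last step left them, time stands still between calls to the robot, and variables do not carry over. Pictures are saved under pics/ and viewed, at most 10 in all, crops included, and the job is handed in when it is done.

```bash
ls; mkdir -p pics; cat > h.py <<'E'
import numpy as np, cv2
from station import ctrl
def K(p):
    f=p["frame"].shape[0]/2/np.tan(np.radians(p["vfov"])/2); return f,p["cx"],p["cy"]
def world(p,uv,d=None):
    f,cx,cy=K(p); uv=np.atleast_2d(np.asarray(uv,float))
    if d is None: d=p["depth"][uv[:,1].astype(int),uv[:,0].astype(int)]
    c=np.stack([(uv[:,0]-cx)/f*d,-(uv[:,1]-cy)/f*d,-d,np.ones(len(uv))],1)
    return (c@np.linalg.inv(p["camera_from_world"]).T)[:,:3]
def proj(p,X):
    f,cx,cy=K(p); X=np.atleast_2d(X); c=np.c_[X,np.ones(len(X))]@p["camera_from_world"].T
    return np.stack([cx+f*c[:,0]/-c[:,2],cy-f*c[:,1]/-c[:,2]],1)
E
python3 - <<'E'
from h import *
o=ctrl.get_obs(); print({k:np.round(v,3) for k,v in o.items()})
for n in("top","side"):
    p=ctrl.get_image(n); print(n,[k for k in p],p["vfov"],p["cx"],p["cy"],np.round(np.linalg.inv(p["camera_from_world"]),3).tolist())
    cv2.imwrite(f"pics/{n}0.png",cv2.resize(p["frame"],(800,600)))
    for l in("box","lid_panel","rack","shaker","spice","tin","mug","bowl","oil","flap_nl","flap_nr","flap_fl","flap_fr"):
        for r in ctrl.cut_out(l,p)[:2]:
            m=r["mask"]; v,u=np.nonzero(m&(p["depth"]>0))
            if len(u)==0: continue
            w=world(p,np.stack([u,v],1)); print(l,round(r["score"],2),r["extent"],len(u),np.round(np.percentile(w,[3,50,97],axis=0),3).tolist())
E
```

```text
pics
{'t': np.float64(0.0), 'qpos': array([-1.279,  0.092,  1.232, -0.   ,  1.82 , -0.057]), 'dq': array([ 0.001,  0.002,  0.   ,  0.001, -0.001, -0.001]), 'joint_efforts': array([-1.0000e-03, -4.4645e+01, -4.0644e+01,  7.0000e-02,  3.0000e-02,
       -0.0000e+00]), 'tcp_pos': array([ 0.205, -0.564,  0.222]), 'tcp_rot': array([-3.092, -0.545,  0.   ]), 'force': array([-0.486, -2.225, -0.628]), 'ft_torque': array([ 0.025,  0.024, -0.022]), 'finger_force': np.float64(0.0), 'opening': np.float64(0.998)}
top ['frame', 'depth', 'vfov', 'cx', 'cy', 'camera_from_world', 'shot'] 47.54056712510855 253.17757538298727 199.35628206209583 [[-0.056, 0.977, -0.205, 0.252], [-0.998, -0.055, 0.01, -0.037], [-0.001, 0.206, 0.979, 1.387], [0.0, 0.0, 0.0, 1.0]]
box 0.72 [172.4, 145.8, 252.9, 232.7] 4351 [[0.454, -0.018, 0.003], [0.538, 0.071, 0.137], [0.67, 0.168, 0.185]]
box 0.37 [171.9, 194.5, 188.4, 209.3] 162 [[0.494, 0.142, -0.0], [0.512, 0.161, 0.165], [0.532, 0.177, 0.176]]
lid_panel 0.8 [172.1, 152.8, 249.8, 219.7] 3719 [[0.472, -0.018, 0.092], [0.563, 0.074, 0.15], [0.672, 0.17, 0.299]]
lid_pan
[... 3085 characters left out ...]
8, -0.25, 0.093]]
mug 0.58 [214.5, 206.0, 233.1, 212.2] 79 [[0.494, 0.143, 0.158], [0.508, 0.167, 0.169], [0.527, 0.178, 0.178]]
bowl 0.87 [183.4, 301.5, 237.1, 349.0] 2061 [[0.286, 0.344, 0.003], [0.354, 0.39, 0.026], [0.399, 0.456, 0.057]]
bowl 0.37 [250.4, 168.7, 262.8, 175.5] 103 [[0.515, -0.163, 0.01], [0.535, -0.025, 0.17], [0.646, -0.007, 0.181]]
oil 0.8 [344.5, 109.8, 359.2, 158.2] 470 [[0.435, -0.486, 0.011], [0.456, -0.47, 0.079], [0.483, -0.459, 0.155]]
flap_nl 0.38 [183.6, 167.3, 269.1, 213.5] 2153 [[0.468, -0.026, 0.092], [0.557, 0.081, 0.15], [0.675, 0.175, 0.187]]
flap_nr 0.67 [214.0, 205.0, 233.3, 212.3] 94 [[0.494, 0.143, 0.158], [0.509, 0.168, 0.169], [0.528, 0.178, 0.178]]
```

View pics/top0.png

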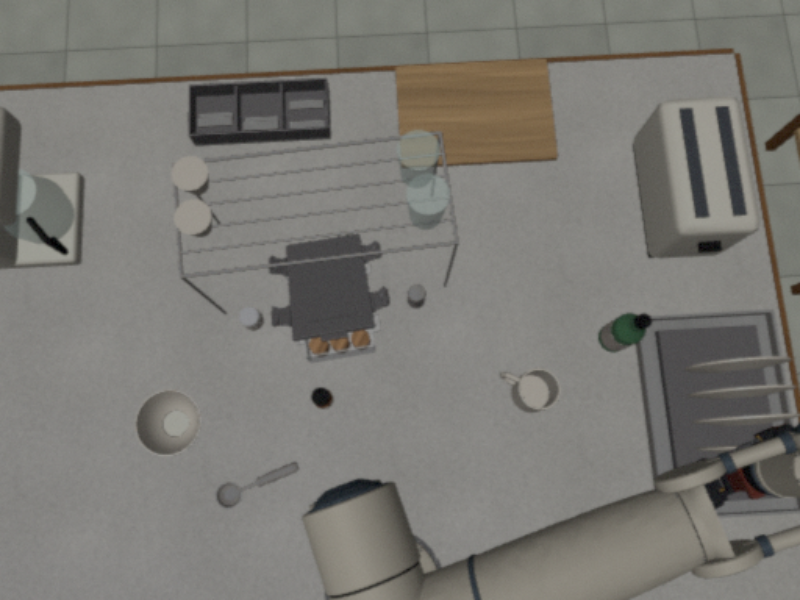

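View pics/side0.png

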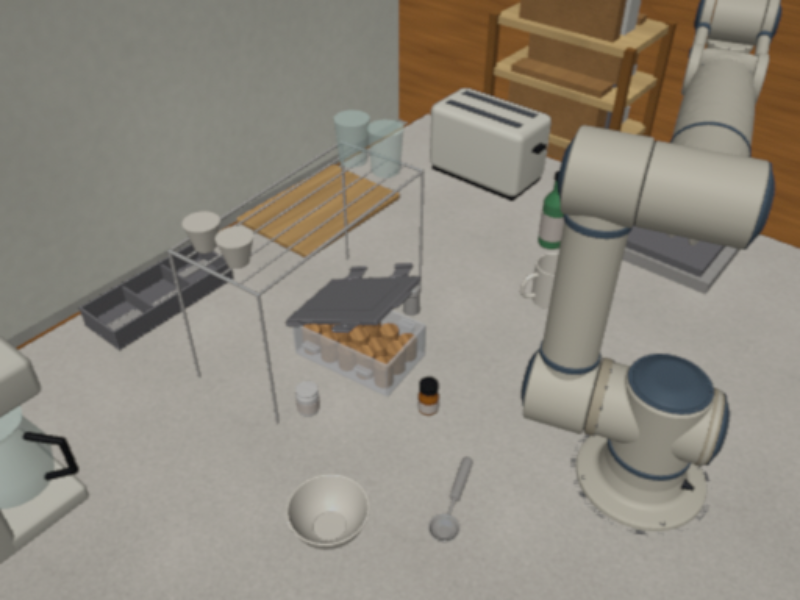

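```bash
cat > m.py <<'E'
# box pose from lid plane + edges
from h import *
P=[]
for n in("top","side"):
    p=ctrl.get_image(n); v,u=np.nonzero(p["depth"]>0); w=world(p,np.stack([u,v],1)); P.append(w)
    np.save(f"{n}_pts.npy",w)
w=np.vstack(P)
s=w[(w[:,0]>.44)&(w[:,0]<.72)&(w[:,1]>-.05)&(w[:,1]<.2)&(w[:,2]>.085)&(w[:,2]<.2)]
# ransac plane
rng=np.random.default_rng(0);best=0
for _ in range(500):
    a=s[rng.choice(len(s),3,False)]; n=np.cross(a[1]-a[0],a[2]-a[0]); 
    if np.linalg.norm(n)<1e-9: continue
    n/=np.linalg.norm(n); i=abs((s-a[0])@n)<.002
    if i.sum()>best: best=i.sum();I=i
q=s[I];c=q.mean(0);n=np.linalg.svd(q-c)[2][2];n*=np.sign(n[2])
print("plane n",n.round(3),"c",c.round(3),"tilt",np.arccos(n[2]).round(3),"yaw",np.arctan2(n[1],n[0])+np.pi if n[0]<0 else np.arctan2(n[1],n[0]),len(q))
q=s[abs((s-c)@n)<.004]
r=cv2.minAreaRect(np.float32(q[:,:2])*1000); print("rect xy",r)
# undo tilt
hx=np.array([-n[0],-n[1],0]);hx/=np.linalg.norm(hx)
E
python3 m.py
```

```text
plane n [0.414 0.056 0.909] c [0.565 0.078 0.146] tilt 0.431 yaw 0.13474838766244907 3059
rect xy ((570.6964111328125, 75.3861083984375), (224.1925048828125, 220.13600158691406), 5.280893325805664)
```

```bash
python3 -m handwheel '[[0.0,0,-0.5,0,0],[0.33,0,-0.5,0,0],[0.66,0,-0.5,0,0],[1,0,-0.5,0,0]]'; python3 -m handwheel '[[0.33,-0.1,0,0,0],[0.66,-0.2,0,0,0],[1,-0.3,0,0,0]]'; python3 -m handwheel '[[0.33,0,0,0,0],[0.66,0,0,0,0],[1,0,0,0,0],[1,0,0,0,0]]'
python3 - <<'E'
from h import *
w=np.vstack([np.load("top_pts.npy"),np.load("side_pts.npy")])
# box pose
n=np.array([.414,.056,.909]);n/=np.linalg.norm(n);c=np.array([.565,.078,.146])
s=w[(w[:,0]>.44)&(w[:,0]<.72)&(w[:,1]>-.06)&(w[:,1]<.22)&(w[:,2]>.085)&(w[:,2]<.2)]
for yaw in(.11,.135,.16):
    ex=np.array([np.cos(yaw),np.sin(yaw),0]);ey=np.array([-ex[1],ex[0],0])
    q=s[abs((s-c)@n)<.004]; 
    d=np.cross(ey,n) ; a=(q-c)@d; b=(q-c)@ey
    m=abs(a)<.1
    print(yaw,"along",np.percentile(a,[.5,2,98,99.5]).round(4),"lat", [(round(lo,2),np.percentile(b[(a>lo)&(a<lo+.02)],[2,98]).round(4).tolist()) for lo in(-.1,-.08,-.03,-.01,.01,.06)])
# box side wall/floor edges
# rack wires
r=w[(w[:,2]>.290)&(w[:,2]<.312)&(w[:,0]>.5)&(w[:,0]<.85)&(w[:,1]>-.25)&(w[:,1]<.4)]
H,xe,ye=np.histogram2d(r[:,0],r[:,1],[np.arange(.5,.85,.01),np.arange(-.2,.36,.04)]);print(H.astype(int))
E
```

```text
t: 1.83
tcp_pos: [0.3187, -0.523, 0.2852]
tcp_rot: [3.091, 0.541, 0.002]
force: [0.3, -0.1, -0.9]
opening: 0.735
finger_force: 0.0
t: 2.08
tcp_pos: [0.419, -0.4473, 0.2826]
tcp_rot: [-3.094, -0.545, 0.0]
force: [-0.2, 0.1, 0.6]
opening: 0.507
finger_force: 0.0
t: 2.42
tcp_pos: [0.5362, -0.4035, 0.2797]
tcp_rot: [-3.088, -0.555, -0.0]
force: [0.3, -1.4, -0.7]
opening: 0.203
finger_force: 0.0
0.11 along [-0.1079 -0.1     0.1204  0.1256] lat [(-0.1, [-0.075, 0.0695]), (-0.08, [-0.0983, 0.0964]), (-0.03, [-0.0923, 0.0743]), (-0.01, [-0.0763, 0.0698]), (0.01, [-0.0724, 0.0692]), (0.06, [-0.1023, 0.0846])]
0.135 along [-0.1077 -0.1001  0.1205  0.1256] lat [(-0.1, [-0.0724, 0.0715]), (-0.08, [-0.099, 0.0973]), (-0.03, [-0.0777, 0.089]), (-0.01, [-0.0764, 0.0698]), (0.01, [-0.0733, 0.0688]), (0.06, [-0.1059, 0.0848])]
0.16 along [-0.1076 -0.1001  0.1202  0.126 ] lat [(-0.1, [-0.0703, 0.0738]), (-0.08, [-0.098, 0.0965]), (-0.03, [-0.0751, 0.0934]), (-0.01, [-0.0764, 0.0696]), (0.01, [-0.074, 0.0683]), (0.06, [-0.1075, 0.0839])]
[[ 0  0  0  0  0  0  0  0  0  0  0  0  0  0]
 [ 0  0  0  0  0  0 
[... 765 characters left out ...]
 0  0  7 27 20 16 25  0]
 [ 0  5 16  3  2 16 33 38 31  7  0  5 14  0]
 [ 0 10  0 37 30 17  4  0  0  0  0 15 24  0]
 [ 0 15  0  9  0  0  0  0  0  0  0  0 26  0]
 [ 0 11  0  5  0  0  0  1  8 25 21  9 12  0]
 [ 0  7  0  2  2 17 34 34 31  9  0  0  8  0]
 [ 0  7  2 29 29 16  3  0  0  0  0  0  6  0]
 [ 0 10  0  0  0  0  0  0  0  0  0  4 31  0]
 [ 0  9  0  0  0  0  1  3 19 45 37 23 12  0]
 [ 0  7  0  1  6 29 52 56 40 15  0  0  0  0]
 [ 0 14 15 48 49 24  6  2  0  0  0  0  0  0]
 [ 0 11  4  1  0  0  0  0  0  0  0  0  0  0]
 [ 0  0  0  0  0  0  0  0  0  0  0  0  0  0]
 [ 0  0  0  0  0  0  0  0  0  0  0  0  0  0]
 [ 0  0  0  0  0  0  0  0  0  0  0  0  0  0]
 [ 0  0  0  0  0  0  0  0  0  0  0  0  0  0]]
```

```bash
python3 -m handwheel '[[0.3,0.11,0,0,0],[0.6,0.22,0,0,0],[0.94,0.34,0,0,0],[0.94,0.34,0,0,0]]';python3 -m handwheel '[[0.3,0.11,0,0,0],[0.6,0.22,0,0,0],[0.94,0.34,0,0,0],[0.94,0.34,0,0,0]]'; python3 - <<'E'
from h import *
o=ctrl.get_obs(); print(o["qpos"].round(3),o["tcp_pos"],cv2.Rodrigues(o["tcp_rot"])[0].round(3))
E
python3 -m handwheel '[[0,0,0,0,0],[0,0,0,0,0]]'
```

```text
t: 2.75
tcp_pos: [0.6557, -0.4063, 0.2741]
tcp_rot: [-3.086, -0.55, 0.008]
force: [0.2, 0.2, -3.3]
opening: 0.005
finger_force: 0.0
t: 3.08
tcp_pos: [0.7275, -0.3845, 0.2521]
tcp_rot: [3.077, 0.546, 0.034]
force: [0.5, 0.4, 0.2]
opening: 0.005
finger_force: 0.0
[-5.280e-01  8.620e-01  1.730e-01  2.000e-03  2.079e+00  6.920e-01] [ 0.72746927 -0.38448974  0.25211878] [[ 0.939  0.344  0.024]
 [ 0.344 -0.939 -0.012]
 [ 0.019  0.02  -1.   ]]
t: 3.25
tcp_pos: [0.7253, -0.3863, 0.2608]
tcp_rot: [3.071, 0.541, 0.044]
force: [-0.0, -0.2, 0.3]
opening: 0.004
finger_force: 0.0
```

```bash
cat > s.py <<'E'
from h import *
o=ctrl.get_obs(); R=cv2.Rodrigues(o["tcp_rot"])[0]; q=o["qpos"]; print("t",o["t"].round(2),"q",q.round(3),"tcp",o["tcp_pos"].round(4),"x",R[:,0].round(3),"y",R[:,1].round(3),"z",R[:,2].round(3),"F",o["force"].round(1),"pitch",(q[1]+q[2]+q[4]).round(3))
E
python3 -m handwheel '[[0.3,0.3,0,0,0],[0.6,0.6,0,0,0],[0.67,0.74,0,0,0],[0.67,0.74,0,0,0]]'>/dev/null; python3 s.py; python3 -m handwheel '[[0.67,0.74,0,0,0],[0.67,0.74,0,0,0],[0.67,0.74,0,0,0],[0.67,0.74,0,0,0]]' >/dev/null;python3 s.py; python3 -m handwheel '[[0,0,0,0,0],[0,0,0,0,0]]'>/dev/null; python3 s.py;  python3 -m handwheel '[[0,0,-0.5,0,0],[0,0,-0.5,0,0],[0,0,-0.5,0,0]]'>/dev/null; python3 s.py
```

```text
Traceback (most recent call last):
  File "s.py", line 2, in <module>
    o=ctrl.get_obs(); R=cv2.Rodrigues(o["tcp_rot"])[0]; q=o["qpos"]; print("t",o["t"].round(2),"q",q.round(3),"tcp",o["tcp_pos"].round(4),"x",R[:,0].round(3),"y",R[:,1].round(3),"z",R[:,2].round(3),"F",o["force"].round(1),"pitch",(q[1]+q[2]+q[4]).round(3))
                                                                               ^^^^^^^^^^^^
AttributeError: 'float' object has no attribute 'round'
Traceback (most recent call last):
  File "s.py", line 2, in <module>
    o=ctrl.get_obs(); R=cv2.Rodrigues(o["tcp_rot"])[0]; q=o["qpos"]; print("t",o["t"].round(2),"q",q.round(3),"tcp",o["tcp_pos"].round(4),"x",R[:,0].round(3),"y",R[:,1].round(3),"z",R[:,2].round(3),"F",o["force"].round(1),"pitch",(q[1]+q[2]+q[4]).round(3))
                                                                               ^^^^^^^^^^^^
AttributeError: 'float' object has no attribute 'round'
Traceback (most recent call last):
  File "s.py", line 2, in <module>
    o=ctrl.get_obs(); R=cv2.Rodrigues(o["tcp_rot"])[0]; q=o["qpos"]; print("t",o["t"].round(2),"q",q.round(3),"tcp",o["tcp_pos"].round(4),"x",R[:,0].round(3),"y",R[:,1].round(3),"z",R[:,2].round(3),"F",o["force"].round(1),"pitch",(q[1]+q[2]+q[4]).round(3))
                                                                               ^^^^^^^^^^^^
AttributeError: 'float' object has no attribute 'round'
Traceback (most recent call last):
  File "s.py", line 2, in <module>
    o=ctrl.get_obs(); R=cv2.Rodrigues(o["tcp_rot"])[0]; q=o["qpos"]; print("t",o["t"].round(2),"q",q.round(3),"tcp",o["tcp_pos"].round(4),"x",R[:,0].round(3),"y",R[:,1].round(3),"z",R[:,2].round(3),"F",o["force"].round(1),"pitch",(q[1]+q[2]+q[4]).round(3))
                                                                               ^^^^^^^^^^^^
AttributeError: 'float' object has no attribute 'round'
```

```bash
sed -i 's/o\["t"\].round(2)/round(o["t"],2)/; s/(q\[1\]+q\[2\]+q\[4\]).round(3)/round(float(q[1]+q[2]+q[4]),3)/' s.py; python3 s.py
```

```text
t 4.33 q [-0.529  0.866  0.169  0.005  1.981  0.695] tcp [ 0.758  -0.4017  0.2541] x [0.935 0.344 0.084] y [ 0.337 -0.937  0.093] z [ 0.111 -0.059 -0.992] F [-0.5 -0.1  0.4] pitch 3.016
```

```bash
python3 -m handwheel '[[0.67,0.74,0,0,0],[0.67,0.74,0,0,0],[0.67,0.74,0,0,0],[0.67,0.74,0,0,0]]'>/dev/null; python3 s.py; python3 -m handwheel '[[0.67,0.74,-1,0,0],[0.67,0.74,-1,0,0],[0.67,0.74,-1,0,0],[0.67,0.74,-1,0,0]]' >/dev/null;python3 s.py; python3 -m handwheel '[[-0.3,-0.3,0,0,0],[-0.3,-0.3,0,0,0]]'>/dev/null; python3 s.py
```

```text
t 4.67 q [-0.528  0.909  0.17   0.007  1.909  0.697] tcp [ 0.783  -0.4149  0.2191] x [0.933 0.345 0.102] y [ 0.334 -0.936  0.113] z [ 0.135 -0.072 -0.988] F [-0.7 -0.3 -0.4] pitch 2.988
t 5.0 q [-0.529  0.843  0.169  0.008  1.934  0.696] tcp [ 0.7702 -0.408   0.2764] x [0.929 0.348 0.13 ] y [ 0.329 -0.933  0.144] z [ 0.171 -0.091 -0.981] F [-0.2 -0.3  0.4] pitch 2.946
t 5.17 q [-0.535  0.618  0.52   0.009  1.81   0.69 ] tcp [ 0.7336 -0.3914  0.2646] x [0.929 0.348 0.129] y [ 0.33  -0.933  0.143] z [ 0.17  -0.09  -0.981] F [ 1.1 -0.5  1.4] pitch 2.948
```

```bash
M="python3 -m handwheel"; (python3 -m handwheel '[[0.05,0.05,-0.33,0,0],[0.1,0.1,-0.66,0,0],[0.13,0.15,-1,0,0]]'; python3 -m handwheel '[[0.05,0.05,-0.33,0,0],[0.1,0.1,-0.66,0,0],[0.13,0.15,-1,0,0]]') >/dev/null; python3 s.py
(python3 -m handwheel '[[0.05,-0.32,-0.04,0,0],[0.1,-0.64,-0.08,0,0],[0.16,-0.96,-0.12,0,0]]'; python3 -m handwheel '[[0.05,-0.32,-0.04,0,0],[0.1,-0.64,-0.08,0,0],[0.16,-0.96,-0.12,0,0]]'; python3 -m handwheel '[[0.05,-0.32,-0.04,0,0],[0.1,-0.64,-0.08,0,0],[0.16,-0.96,-0.12,0,0]]') >/dev/null; python3 s.py
(python3 -m handwheel '[[0.05,-0.32,-0.04,0,0],[0.1,-0.64,-0.08,0,0],[0.16,-0.96,-0.12,0,0]]'; python3 -m handwheel '[[0.05,-0.32,-0.04,0,0],[0.1,-0.64,-0.08,0,0],[0.16,-0.96,-0.12,0,0]]'; python3 -m handwheel '[[0.05,-0.32,-0.04,0.04,0],[0.1,-0.64,-0.08,0.08,0],[0.16,-0.96,-0.12,0.13,0],[0.16,-0.96,-0.12,0.13,0]]') >/dev/null; python3 s.py
```

```text
t 5.67 q [-0.54   0.632  0.169  0.014  2.1    0.691] tcp [ 0.6819 -0.3637  0.4379] x [0.923 0.351 0.16 ] y [ 0.323 -0.93   0.178] z [ 0.211 -0.112 -0.971] F [-0.4  0.6  0.3] pitch 2.9
t 6.42 q [-0.023  0.069  0.899 -0.114  1.956  1.145] tcp [ 0.6146 -0.0169  0.4265] x [0.923 0.35  0.16 ] y [ 0.323 -0.93   0.175] z [ 0.21  -0.11  -0.971] F [0.6 0.1 0.7] pitch 2.924
t 7.25 q [ 0.608  0.231  0.743 -0.233  2.046  1.911] tcp [0.5463 0.3341 0.4142] x [0.969 0.158 0.188] y [ 0.133 -0.982  0.136] z [ 0.206 -0.107 -0.973] F [ 0.6 -0.6 -1. ] pitch 3.02
```

```bash
(python3 -m handwheel '[[0,0,-0.33,0,0],[0,0,-0.66,0,0],[0.3,-0.1,-1,0,0],[0.6,-0.3,-1,0,0],[0.9,-0.4,-1,0,0],[0.9,-0.4,-1,0,0]]') >/dev/null; python3 s.py;(python3 -m handwheel '[[0.9,-0.4,-1,0,0],[0.9,-0.4,-1,0,0],[0.9,-0.4,-1,0,0],[0.9,-0.4,-1,0,0]]') >/dev/null; python3 s.py;(python3 -m handwheel '[[0.9,-0.4,-1,0,0],[0.9,-0.4,-1,0,0],[0.9,-0.4,-1,0,0],[0.9,-0.4,-1,0,0]]') >/dev/null; python3 s.py
```

```text
t 7.75 q [ 0.629  0.553  0.173 -0.283  2.265  1.853] tcp [0.5767 0.369  0.4889] x [0.964 0.159 0.211] y [ 0.133 -0.982  0.132] z [ 0.228 -0.099 -0.969] F [-0.9  0.8  0. ] pitch 2.992
t 8.08 q [ 0.646  0.528  0.169 -0.289  2.257  1.862] tcp [0.5664 0.3733 0.5092] x [0.956 0.159 0.247] y [ 0.134 -0.984  0.117] z [ 0.262 -0.079 -0.962] F [0.3 0.8 0. ] pitch 2.954
t 8.42 q [ 0.662  0.513  0.169 -0.295  2.246  1.869] tcp [0.5599 0.3792 0.5207] x [0.948 0.162 0.273] y [ 0.137 -0.985  0.108] z [ 0.286 -0.065 -0.956] F [0.2 0.8 0.5] pitch 2.928
```

```bash
(python3 -m handwheel '[[1,-0.4,-0.6,0,0],[1,-0.4,-0.6,0,0],[1,-0.4,-0.6,0,0],[1,-0.4,-0.6,0,0]]'; python3 -m handwheel '[[1,-0.4,-0.6,0,0],[1,-0.4,-0.6,0,0],[1,-0.4,-0.6,0,0],[1,-0.4,-0.6,0,0]]') >/dev/null; python3 s.py;(python3 -m handwheel '[[1,-0.4,-1,0,0],[1,-0.4,-1,0,0],[1,-0.4,-1,0,0],[1,-0.4,-1,0,0],[1,-0.4,-1,0,0],[1,-0.4,-1,0,0],[1,-0.4,-1,0,0],[1,-0.4,-1,0,0]]') >/dev/null; python3 s.py
```

```text
t 9.08 q [ 0.662  0.531  0.169 -0.287  2.167  1.878] tcp [0.5882 0.3976 0.5146] x [0.93  0.165 0.328] y [ 0.144 -0.986  0.088] z [ 0.338 -0.034 -0.941] F [ 0.1 -0.1  0.4] pitch 2.867
t 9.75 q [ 0.677  0.501  0.169 -0.296  2.165  1.88 ] tcp [0.5752 0.3978 0.5361] x [0.919 0.166 0.357] y [ 0.148 -0.986  0.076] z [ 0.365 -0.017 -0.931] F [ 0.2  0.2 -0.1] pitch 2.835
```

```bash
(python3 -m handwheel '[[1,-0.4,-0.5,0,0],[1,-0.4,-0.5,0,0],[1,-0.4,-0.5,0,0],[1,-0.4,-0.5,0,0]]'; python3 -m handwheel '[[1,-0.4,-0.5,0,0],[1,-0.4,-0.5,0,0],[1,-0.4,-0.5,0,0],[1,-0.4,-0.5,0,0]]') >/dev/null; python3 s.py
```

```text
t 10.42 q [ 0.676  0.516  0.17  -0.289  2.083  1.887] tcp [0.6025 0.4157 0.5343] x [0.895 0.166 0.414] y [ 0.158 -0.986  0.055] z [ 0.417  0.016 -0.909] F [-0.1 -0.4  0.8] pitch 2.77
```

```bash
cat > g.py <<'E'
import sys; from h import *
B=np.array([.561,.0755,0]);yw=.135
Rb=np.array([[np.cos(yw),-np.sin(yw),0],[np.sin(yw),np.cos(yw),0],[0,0,1]])
o=ctrl.get_obs();R=cv2.Rodrigues(o["tcp_rot"])[0];p=o["tcp_pos"]
print("t",round(o["t"],2),"box-frame tcp mm",((p-B)@Rb*1000).round(1),"F",o["force"].round(1),"z",R[:,2].round(3))
for a in sys.argv[1:]:
    T=B+Rb@(np.array(eval(a))/1000); print(a,"units",((T-p)@R/.12).round(3)); p=T
if len(sys.argv)<2: print("tool axes in box frame x,y,z\n",(R.T@Rb).round(3))
E
python3 g.py "(-68,0,450)" "(-68,0,220)" "(-68,0,98)"; python3 g.py
```

```text
t 10.42 box-frame tcp mm [ 86.9 331.5 534.3] F [-0.1 -0.4  0.8] z [ 0.417  0.016 -0.909]
(-68,0,450) units [-1.586  2.689  0.213]
(-68,0,220) units [-0.793 -0.105  1.742]
(-68,0,98) units [-0.421 -0.056  0.924]
t 10.42 box-frame tcp mm [ 86.9 331.5 534.3] F [-0.1 -0.4  0.8] z [ 0.417  0.016 -0.909]
tool axes in box frame x,y,z
 [[ 0.909  0.044  0.414]
 [ 0.023 -0.998  0.055]
 [ 0.415 -0.04  -0.909]]
```

```bash
(python3 -m handwheel '[[-0.3,0.1,0.0,0,0],[-0.6,0.3,0.05,0,0],[-0.9,0.5,0.05,0,0],[-0.9,0.8,0.05,0,0],[-0.9,0.95,0.1,0,0]]'; python3 -m handwheel '[[-0.3,0.3,0,0,0],[-0.5,0.6,0,0,0],[-0.69,0.9,0.1,0,0]]'; python3 -m handwheel '[[-0.1,0.28,0.2,0,0],[-0.2,0.56,0.4,0,0],[-0.3,0.84,0.6,0,0],[-0.3,0.84,0.6,0,0]]'; python3 -m handwheel '[[-0.15,0,0.33,0,0],[-0.25,-0.04,0.6,0,0],[-0.4,-0.07,0.8,0,0],[-0.4,-0.07,0.8,0,0]]') >/dev/null; python3 g.py "(-68,0,220)"  "(-68,0,98)"
```

```text
t 11.75 box-frame tcp mm [-73.2  12.7 259.2] F [-1.3  1.  -1.5] z [ 0.404  0.016 -0.915]
(-68,0,220) units [-0.096  0.089  0.32 ]
(-68,0,98) units [-0.407 -0.054  0.93 ]
```

```bash
python3 -m handwheel '[[-0.1,0.09,0.32,0,0],[-0.1,0.09,0.32,0,0],[-0.16,0.08,0.46,0,0],[-0.22,0.07,0.6,0,0],[-0.28,0.06,0.74,0,0],[-0.34,0.05,0.88,0,0],[-0.34,0.05,0.88,0,0]]'; python3 g.py "(-68,0,110)"  "(-68,0,98)" "(-68,0,94)"
```

```text
t: 12.33
tcp_pos: [0.4987, 0.0678, 0.1573]
tcp_rot: [3.04, 0.26, 0.666]
force: [-0.3, 0.3, -0.4]
opening: 0.007
finger_force: 0.0
t 12.33 box-frame tcp mm [-62.8   0.7 157.3] F [-0.3  0.3 -0.4] z [ 0.417  0.017 -0.909]
(-68,0,110) units [-0.203 -0.016  0.341]
(-68,0,98) units [-0.041 -0.005  0.091]
(-68,0,94) units [-0.014 -0.002  0.03 ]
```

```bash
python3 - <<'E'
from h import *
p=ctrl.get_image("side"); cv2.imwrite("pics/s1.png",cv2.resize(p["frame"][80:300,100:400],(780,572)))
E
```

```text
(no output)
```

View pics/s1.png

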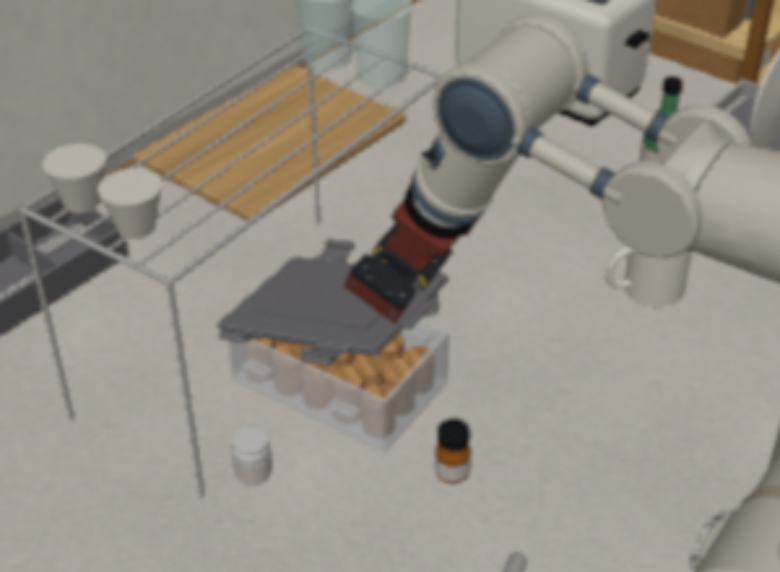

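```bash
python3 -m handwheel '[[-0.05,0,0.09,0,0],[-0.1,-0.01,0.17,0,0],[-0.15,-0.01,0.26,0,0],[-0.2,-0.02,0.34,0,0],[-0.22,-0.02,0.39,0,0],[-0.24,-0.02,0.43,0,0],[-0.24,-0.02,0.43,0,0]]'; python3 g.py "(-68,0,98)" "(-68,0,94)"
```

```text
t: 12.97
tcp_pos: [0.4936, 0.0656, 0.0967]
tcp_rot: [3.04, 0.26, 0.666]
force: [-0.6, 0.2, 0.0]
opening: 0.004
finger_force: 0.2
t 12.97 box-frame tcp mm [-68.1  -0.7  96.7] F [-0.6  0.2  0. ] z [ 0.417  0.017 -0.909]
(-68,0,98) units [ 0.006 -0.005 -0.01 ]
(-68,0,94) units [-0.014 -0.002  0.03 ]
```

```bash
python3 -m handwheel '[[-0.01,0,0.03,0,0],[-0.01,0,0.03,0,0]]';python3 -m handwheel '[[-0.01,0,0.02,0,0],[-0.01,0,0.02,0,0]]';python3 - <<'E'
from h import *
p=ctrl.get_image("side"); cv2.imwrite("pics/s2.png",cv2.resize(p["frame"][150:270,160:310],(780,624))[:590])
v,u=np.nonzero(p["depth"]>0);w=world(p,np.stack([u,v],1))
B=np.array([.561,.0755,0]);yw=.135;Rb=np.array([[np.cos(yw),-np.sin(yw),0],[np.sin(yw),np.cos(yw),0],[0,0,1]])
b=(w-B)@Rb*1000
for x in range(-120,120,20):
    m=(abs(b[:,0]-x)<8)&(b[:,1]>45)&(b[:,1]<68)&(b[:,2]>60); print(x,np.median(b[m,2]).round(1),m.sum())
E
python3 g.py
```

```text
t: 13.13
tcp_pos: [0.495, 0.0655, 0.096]
tcp_rot: [3.038, 0.26, 0.671]
force: [-5.3, 0.3, 8.1]
opening: 0.004
finger_force: 3.7
t: 13.3
tcp_pos: [0.4959, 0.0655, 0.0958]
tcp_rot: [3.037, 0.26, 0.677]
force: [-7.2, -0.8, 13.5]
opening: 0.006
finger_force: 6.9
-120 205.5 50
-100 94.9 94
-80 92.4 36
-60 91.6 35
-40 92.6 31
-20 92.3 33
0 91.6 44
20 92.3 67
40 91.6 46
60 93.7 39
80 93.2 30
100 93.4 41
t 13.35 box-frame tcp mm [-65.7  -1.2  95.8] F [-7.3  1.3 15.3] z [ 0.424  0.017 -0.906]
tool axes in box frame x,y,z
 [[ 0.906  0.044  0.421]
 [ 0.023 -0.998  0.055]
 [ 0.422 -0.04  -0.906]]
```

View pics/s2.png

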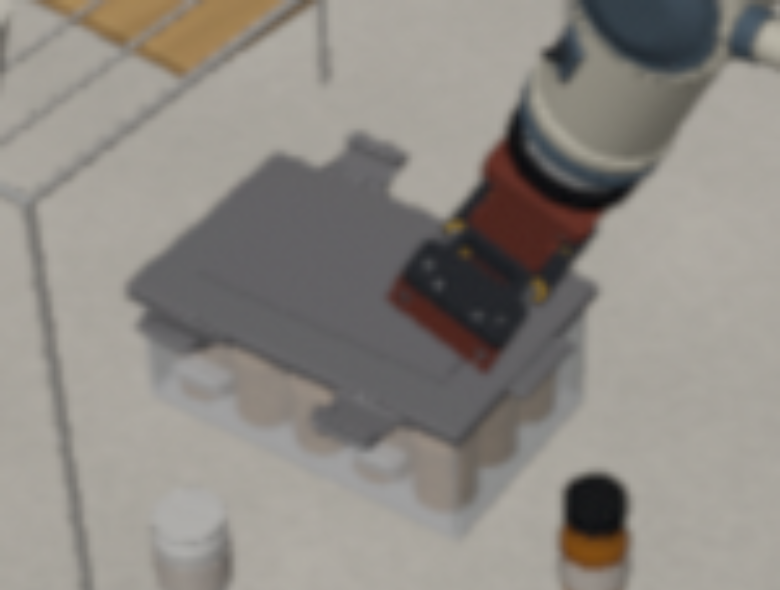

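```bash
python3 - <<'E'
from h import *
o=ctrl.get_obs();R=cv2.Rodrigues(o["tcp_rot"])[0];t=o["tcp_pos"]
p=ctrl.get_image("side")
for d in(0,.02,.04,.06,.08,.1,.15): 
    q=proj(p,t-R[:,2]*d)[0]; print(d,q.round(1),((q-[160,150])*5.2).round(0))
v,u=np.nonzero(p["depth"]>0);w=world(p,np.stack([u,v],1)); g=(w-t)@R
for lo in range(-260,0,20):
    m=(g[:,2]>lo/1e3)&(g[:,2]<lo/1e3+.02)&(abs(g[:,0])<.12)&(abs(g[:,1])<.12)&(w[:,2]>.1)&~((w[:,2]>.285)&(w[:,0]>.55)); 
    if m.sum()>3: print(lo,m.sum(),"x",np.percentile(g[m,0],[2,98]).round(3),"y",np.percentile(g[m,1],[2,98]).round(3))
E
```

```text
0 [248.4 211.4] [460. 319.]
0.02 [250.7 208. ] [472. 301.]
0.04 [253.  204.4] [484. 283.]
0.06 [255.4 200.8] [496. 264.]
0.08 [257.9 197.1] [509. 245.]
0.1 [260.4 193.3] [522. 225.]
0.15 [266.9 183.5] [556. 174.]
-260 153 x [-0.036  0.035] y [-0.038 -0.005]
-240 152 x [-0.036  0.034] y [-0.038 -0.006]
-220 177 x [-0.038  0.037] y [-0.04  -0.003]
-200 76 x [-0.034  0.036] y [-0.037 -0.007]
-180 226 x [-0.033  0.033] y [-0.04  -0.006]
-160 79 x [-0.019  0.02 ] y [-0.041 -0.032]
-140 353 x [-0.03  0.03] y [-0.088 -0.028]
-120 190 x [-0.032  0.033] y [-0.088  0.013]
-100 122 x [-0.032  0.033] y [-0.081 -0.016]
-20 6 x [-0.003  0.022] y [-0.109 -0.101]
```

```bash
python3 -m handwheel '[[0.05,0,-0.12,0,0],[0.14,0,-0.35,0,0],[0.14,0,-0.35,0,0]]'; python3 g.py "(-60,106,135)" "(-60,106,64)" "(-60,96,64)"
```

```text
t: 13.65
tcp_pos: [0.4939, 0.0676, 0.1427]
tcp_rot: [3.036, 0.259, 0.681]
force: [0.9, 0.7, 1.7]
opening: 0.003
finger_force: 0.0
t 13.65 box-frame tcp mm [-67.6   1.2 142.7] F [0.9 0.7 1.7] z [ 0.426  0.017 -0.905]
(-60,106,135) units [ 0.069 -0.874  0.05 ]
(-60,106,64) units [-0.25  -0.033  0.535]
(-60,96,64) units [-0.004  0.083  0.003]
```

```bash
python3 -m handwheel '[[0.02,-0.3,0,0,0],[0.05,-0.6,0.02,0,0],[0.07,-0.87,0.05,0,0],[0.07,-0.87,0.05,0,0],[0.01,-0.88,0.18,0,0],[-0.05,-0.89,0.31,0,0],[-0.11,-0.9,0.45,0,0],[-0.18,-0.91,0.58,0,0],[-0.18,-0.91,0.58,0,0]]'; python3 g.py "(-60,106,64)" "(-60,98,64)" "(-60,96,64)"
```

```text
t: 14.4
tcp_pos: [0.4821, 0.1716, 0.0533]
tcp_rot: [3.04, 0.26, 0.657]
force: [-0.1, 1.2, -1.4]
opening: 0.004
finger_force: 0.5
t 14.4 box-frame tcp mm [-65.2 105.8  53.3] F [-0.1  1.2 -1.4] z [ 0.412  0.015 -0.911]
(-60,106,64) units [ 0.076  0.005 -0.064]
(-60,98,64) units [-0.003  0.067  0.003]
(-60,96,64) units [-0.001  0.017  0.001]
```

```bash
python3 -m handwheel '[[0.08,0,-0.06,0,0],[0.08,0.02,-0.06,0,0],[0.08,0.05,-0.06,0,0],[0.08,0.07,-0.06,0,0],[0.08,0.07,-0.06,0,0]]'; python3 g.py "(-60,98,64)" "(-60,96,64)"
```

```text
t: 14.82
tcp_pos: [0.4916, 0.1657, 0.0698]
tcp_rot: [3.04, 0.259, 0.67]
force: [1.0, 2.7, -0.1]
opening: 0.007
finger_force: 1.3
t 14.82 box-frame tcp mm [-56.7  98.7  69.8] F [ 1.   2.7 -0.1] z [ 0.419  0.018 -0.908]
(-60,98,64) units [-0.046  0.003  0.033]
(-60,96,64) units [-0.001  0.017  0.001]
```

```bash
python3 - <<'E'
from h import *
p=ctrl.get_image("side"); cv2.imwrite("pics/s3.png",cv2.resize(p["frame"][160:260,170:300],(780,600)))
E
```

```text
(no output)
```

View pics/s3.png

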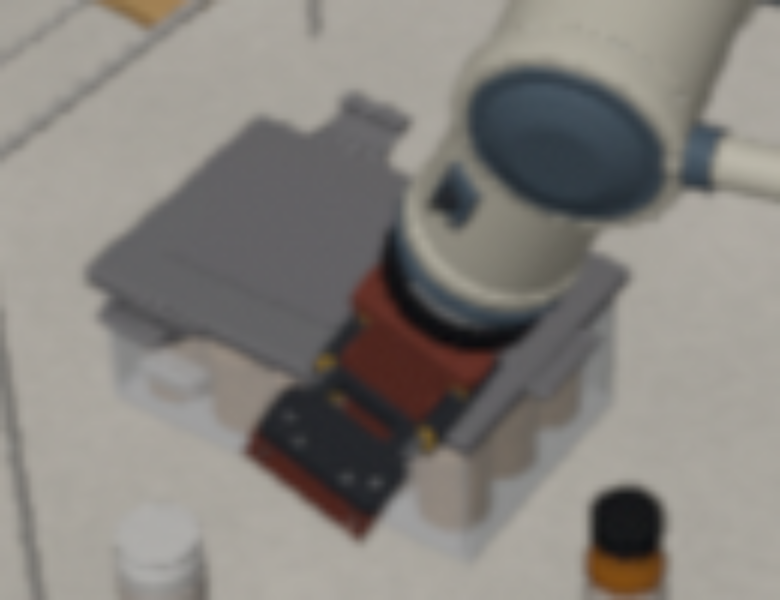

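```bash
python3 -m handwheel '[[-0.03,0.02,0.03,0,0],[-0.04,0.04,0.04,0,0],[-0.04,0.05,0.04,0,0],[-0.04,0.06,0.04,0,0]]'; python3 g.py;  python3 -m handwheel '[[0,0.02,0,0,0],[0,0.03,0,0,0],[0,0.03,0,0,0]]'; python3 g.py "(-60,115,64)" "(-60,115,135)"
```

```text
t: 15.2
tcp_pos: [0.4898, 0.1607, 0.0637]
tcp_rot: [3.045, 0.261, 0.671]
force: [-2.1, 16.3, 2.0]
opening: 0.009
finger_force: 8.3
t 15.2 box-frame tcp mm [-59.1  94.   63.7] F [-2.1 16.3  2. ] z [ 0.418  0.023 -0.908]
tool axes in box frame x,y,z
 [[ 0.908  0.043  0.416]
 [ 0.025 -0.999  0.048]
 [ 0.418 -0.033 -0.908]]
t: 15.45
tcp_pos: [0.4898, 0.1603, 0.0638]
tcp_rot: [3.051, 0.263, 0.671]
force: [-2.1, 25.3, 0.7]
opening: 0.002
finger_force: 12.7
t 15.45 box-frame tcp mm [-59.1  93.6  63.8] F [-2.1 25.3  0.7] z [ 0.417  0.03  -0.908]
(-60,115,64) units [ 0.002 -0.178 -0.009]
(-60,115,135) units [ 0.246  0.025 -0.537]
```

```bash
python3 -m handwheel '[[0,-0.1,0,0,0],[0,-0.21,-0.01,0,0],[0.12,-0.2,-0.27,0,0],[0.25,-0.18,-0.55,0,0],[0.29,-0.18,-0.64,0,0],[0.29,-0.18,-0.64,0,0]]'; python3 g.py "(-60,0,150)" "(-60,-106,140)" "(-60,-106,66)" "(-60,-98,66)"; python3 - <<'E'
from h import *
p=ctrl.get_image("side"); cv2.imwrite("pics/s4.png",cv2.resize(p["frame"][160:260,170:300],(780,600)))
B=np.array([.561,.0755,0]);yw=.135;Rb=np.array([[np.cos(yw),-np.sin(yw),0],[np.sin(yw),np.cos(yw),0],[0,0,1]])
v,u=np.nonzero(p["depth"]>0);b=(world(p,np.stack([u,v],1))-B)@Rb*1000
for n,m in(("nl",(abs(b[:,0]+60)<18)&(b[:,1]>70)&(b[:,1]<115)&(b[:,2]>45)&(b[:,2]<120)),("fl",(abs(b[:,0]-60)<18)&(b[:,1]>80)&(b[:,1]<120)&(b[:,2]>80)&(b[:,2]<130))): print(n,m.sum(),np.percentile(b[m],[3,50,97],axis=0).round(0).tolist())
E
```

```text
t: 15.95
tcp_pos: [0.4878, 0.1804, 0.1512]
tcp_rot: [3.038, 0.259, 0.678]
force: [0.6, 0.3, 0.0]
opening: 0.007
finger_force: 0.0
t 15.95 box-frame tcp mm [-58.4 113.8 151.2] F [0.6 0.3 0. ] z [ 0.424  0.018 -0.906]
(-60,0,150) units [-0.058  0.946  0.04 ]
(-60,-106,140) units [-0.073  0.877  0.11 ]
(-60,-106,66) units [-0.259 -0.033  0.558]
(-60,-98,66) units [ 0.003 -0.067 -0.003]
nl 138 [[-76.0, 72.0, 51.0], [-63.0, 79.0, 72.0], [-45.0, 85.0, 93.0]]
fl 61 [[43.0, 81.0, 94.0], [58.0, 98.0, 103.0], [78.0, 106.0, 110.0]]
```

View pics/s4.png

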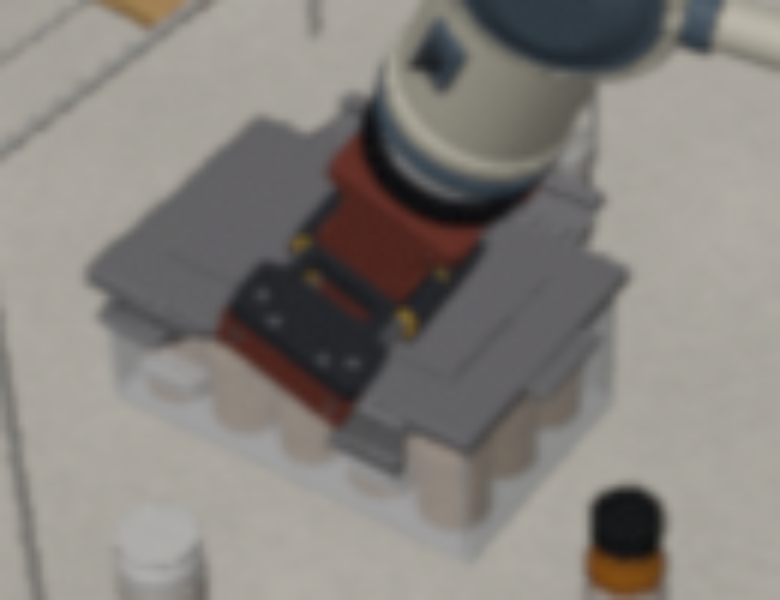

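```bash
python3 -m handwheel '[[-0.02,0.32,0,0,0],[-0.04,0.64,0,0,0],[-0.06,0.95,0.0,0,0]]' >/dev/null; python3 -m handwheel '[[-0.02,0.3,0.02,0,0],[-0.04,0.6,0.04,0,0],[-0.06,0.88,0.07,0,0],[-0.06,0.88,0.07,0,0],[-0.06,0.88,0.07,0,0]]'; python3 g.py "(-60,-106,140)" "(-60,-106,68)" "(-60,-98,66)"
```

```text
t: 16.67
tcp_pos: [0.5102, -0.0407, 0.1414]
tcp_rot: [3.042, 0.251, 0.66]
force: [0.5, 0.7, 0.1]
opening: 0.005
finger_force: 0.0
t 16.67 box-frame tcp mm [ -66.  -108.3  141.4] F [0.5 0.7 0.1] z [ 0.413  0.016 -0.91 ]
(-60,-106,140) units [ 0.041 -0.019  0.03 ]
(-60,-106,68) units [-0.246 -0.032  0.546]
(-60,-98,66) units [-0.004 -0.067  0.012]
```

```bash
python3 -m handwheel '[[-0.02,-0.03,0.17,0,0],[-0.08,-0.04,0.31,0,0],[-0.14,-0.05,0.44,0,0],[-0.2,-0.05,0.57,0,0],[-0.2,-0.05,0.57,0,0],[-0.2,-0.05,0.57,0,0]]'; python3 g.py "(-60,-98,65)" "(-60,-94,65)"
```

```text
t: 17.17
tcp_pos: [0.5166, -0.0333, 0.0702]
tcp_rot: [3.041, 0.264, 0.663]
force: [0.7, 0.4, 0.4]
opening: 0.007
finger_force: 0.1
t 17.17 box-frame tcp mm [ -58.6 -101.9   70.2] F [0.7 0.4 0.4] z [ 0.415  0.019 -0.91 ]
(-60,-98,65) units [-0.027 -0.035  0.034]
(-60,-94,65) units [ 0.002 -0.033 -0.001]
```

```bash
python3 -m handwheel '[[-0.03,-0.02,0.03,0,0],[-0.03,-0.04,0.04,0,0],[-0.03,-0.06,0.04,0,0],[-0.03,-0.08,0.04,0,0],[-0.03,-0.09,0.04,0,0],[-0.03,-0.09,0.04,0,0]]'; python3 g.py "(-60,-94,65)" "(-60,-115,65)"
```

```text
t: 17.67
tcp_pos: [0.5147, -0.0251, 0.066]
tcp_rot: [3.039, 0.26, 0.667]
force: [0.8, -1.5, -0.2]
opening: 0.007
finger_force: 0.6
t 17.67 box-frame tcp mm [-59.4 -93.5  66. ] F [ 0.8 -1.5 -0.2] z [ 0.418  0.017 -0.908]
(-60,-94,65) units [-0.008  0.004  0.006]
(-60,-115,65) units [-0.008  0.175  0.007]
```

```bash
python3 -m handwheel '[[-0.01,-0.02,0,0,0],[-0.01,-0.03,0,0,0],[-0.01,-0.03,0,0,0]]'; python3 -m handwheel '[[0,-0.02,0,0,0],[0,-0.03,0,0,0],[0,-0.03,0,0,0]]';python3 g.py
```

```text
t: 17.92
tcp_pos: [0.5143, -0.0245, 0.0663]
tcp_rot: [3.032, 0.258, 0.671]
force: [6.4, -12.2, -2.7]
opening: 0.002
finger_force: 5.6
t: 18.17
tcp_pos: [0.5142, -0.024, 0.0667]
tcp_rot: [3.026, 0.256, 0.671]
force: [7.3, -22.8, -3.2]
opening: 0.005
finger_force: 11.1
t 18.17 box-frame tcp mm [-59.8 -92.3  66.7] F [  7.3 -22.8  -3.2] z [ 0.422  0.005 -0.906]
tool axes in box frame x,y,z
 [[ 0.908  0.045  0.417]
 [ 0.019 -0.998  0.066]
 [ 0.419 -0.052 -0.906]]
```

```bash
python3 -m handwheel '[[0,0.1,0,0,0],[0,0.2,0,0,0],[0.12,0.22,-0.27,0,0],[0.24,0.24,-0.55,0,0],[0.24,0.24,-0.55,0,0],[0.24,0.24,-0.55,0,0]]'; python3 g.py "(0,-107,140)" "(38,-107,118)" "(48,-107,68)" "(48,-96,68)"; python3 - <<'E'
from h import *
B=np.array([.561,.0755,0]);yw=.135;Rb=np.array([[np.cos(yw),-np.sin(yw),0],[np.sin(yw),np.cos(yw),0],[0,0,1]])
w=np.vstack([np.load("top_pts.npy"),np.load("side_pts.npy")]); b=(w-B)@Rb*1000
for y0 in(-140,-100,-60,0,60,100,140):
    m=(abs(b[:,1]-y0)<20)&(b[:,2]>285)&(b[:,2]<315)&(b[:,0]>-40)&(b[:,0]<30); print(y0,m.sum(),np.percentile(b[m],[5,50,95],axis=0).round(1).tolist())
o=ctrl.get_obs();R=cv2.Rodrigues(o["tcp_rot"])[0];t=o["tcp_pos"]
for n in("side","top"):
  p=ctrl.get_image(n); v,u=np.nonzero(p["depth"]>0);w=world(p,np.stack([u,v],1)); g=(w-t)@R
  for lo in range(-420,-60,20):
    m=(g[:,2]>lo/1e3)&(g[:,2]<lo/1e3+.02)&(abs(g[:,0])<.15)&(abs(g[:,1])<.12)&(w[:,2]>.14)&~((w[:,2]>.29)&(w[:,2]<.31)&(w[:,0]>.55)); 
    if m.sum()>3: print(n,lo,m.sum(),"x",np.percentile(g[m,0],[2,98]).round(3),"y",np.percentile(g[m,1],[2,98]).round(3))
E
```

```text
t: 18.67
tcp_pos: [0.5168, -0.0432, 0.1425]
tcp_rot: [3.036, 0.259, 0.677]
force: [0.8, 0.5, -0.7]
opening: 0.003
finger_force: 0.0
t 18.67 box-frame tcp mm [ -59.8 -111.7  142.5] F [ 0.8  0.5 -0.7] z [ 0.423  0.016 -0.906]
(0,-107,140) units [ 0.445 -0.029  0.227]
(38,-107,118) units [ 0.21  -0.003  0.3  ]
(48,-107,68) units [-0.099 -0.021  0.413]
(48,-96,68) units [ 0.004 -0.091 -0.004]
-140 56 [[1.7, -155.7, 297.9], [5.6, -136.9, 301.6], [9.6, -121.3, 305.5]]
-100 57 [[5.2, -116.2, 298.7], [7.5, -99.5, 301.0], [12.0, -82.3, 305.3]]
-60 61 [[7.9, -78.8, 297.6], [10.6, -61.1, 300.9], [14.3, -42.7, 304.1]]
0 61 [[11.6, -18.7, 298.2], [14.3, 0.5, 301.4], [18.2, 19.0, 305.0]]
60 68 [[15.2, 42.0, 297.4], [18.1, 58.4, 301.5], [21.8, 76.8, 304.8]]
100 66 [[17.4, 82.5, 298.1], [20.1, 100.8, 302.2], [24.1, 117.8, 305.2]]
140 67 [[20.3, 123.1, 297.9], [23.3, 141.3, 301.9], [26.7, 158.2, 305.0]]
side -420 178 x [-0.138 -0.09 ] y [-0.12  -0.006]
side -400 1227 x [-0.128  0.04 ] y [-0.117  0.052]
side -380 944 x [-0.128  0.054] y [-0.117  0.035]
side -360 330 x [-0.121  0.061] y [-0.113  0.024]
[... 701 characters left out ...]
400 1780 x [-0.137  0.039] y [-0.097  0.057]
top -380 1433 x [-0.139  0.054] y [-0.088  0.066]
top -360 241 x [-0.145  0.062] y [-0.09  0.07]
top -340 18 x [0.016 0.057] y [-0.059  0.065]
top -320 54 x [0.023 0.04 ] y [-0.003  0.032]
top -300 17 x [0.022 0.039] y [-0.009  0.034]
top -280 59 x [0.018 0.038] y [-0.019  0.033]
top -260 60 x [0.012 0.043] y [-0.026  0.036]
top -240 41 x [0.012 0.036] y [-0.01   0.036]
top -220 74 x [0.    0.038] y [-0.02   0.039]
top -200 16 x [0.015 0.037] y [-0.021  0.036]
top -180 71 x [0.016 0.035] y [-0.039  0.032]
top -140 210 x [-0.03   0.029] y [-0.087  0.088]
top -120 444 x [-0.031  0.031] y [-0.086  0.088]
top -100 144 x [0.018 0.031] y [-0.076  0.076]
```

```bash
python3 -m handwheel '[[0.15,0.01,0.08,0,0],[0.3,0.02,0.16,0,0],[0.44,0.03,0.25,0,0],[0.5,0.03,0.34,0,0],[0.55,0.03,0.42,0,0],[0.62,0.03,0.5,0,0],[0.62,0.03,0.5,0,0],[0.62,0.03,0.5,0,0]]'; python3 g.py "(37,-107,116)" "(41,-106,95)" "(47,-105,68)" "(47,-96,68)"
```

```text
t: 19.43
tcp_pos: [0.6064, -0.0328, 0.1125]
tcp_rot: [3.042, 0.26, 0.662]
force: [-1.0, 0.7, 0.5]
opening: 0.009
finger_force: 0.0
t 19.43 box-frame tcp mm [  30.5 -113.4  112.5] F [-1.   0.7  0.5] z [ 0.414  0.018 -0.91 ]
(37,-107,116) units [ 0.064 -0.051 -0.006]
(41,-106,95) units [-0.041 -0.017  0.173]
(47,-105,68) units [-0.047 -0.019  0.225]
(47,-96,68) units [ 0.003 -0.075 -0.003]
```

```bash
python3 -m handwheel '[[0.03,-0.03,-0.04,0,0],[0.06,-0.05,-0.03,0,0],[0.06,-0.05,0.03,0,0],[0.05,-0.05,0.12,0,0],[0.03,-0.06,0.2,0,0],[0.01,-0.06,0.28,0,0],[-0.01,-0.07,0.36,0,0],[-0.02,-0.08,0.39,0,0],[-0.02,-0.08,0.39,0,0]]'; python3 g.py "(47,-105,66)" "(47,-96,66)"; python3 - <<'E'
from h import *
p=ctrl.get_image("side"); cv2.imwrite("pics/s5.png",cv2.resize(p["frame"][80:260,130:370],(800,600)))
E
```

```text
t: 20.18
tcp_pos: [0.6224, -0.0232, 0.0685]
tcp_rot: [3.041, 0.26, 0.663]
force: [-0.7, -0.0, -0.6]
opening: 0.0
finger_force: 0.1
t 20.18 box-frame tcp mm [  47.6 -106.1   68.5] F [-0.7 -0.  -0.6] z [ 0.415  0.017 -0.91 ]
(47,-105,66) units [-0.012 -0.01   0.016]
(47,-96,66) units [ 0.003 -0.075 -0.003]
```

View pics/s5.png

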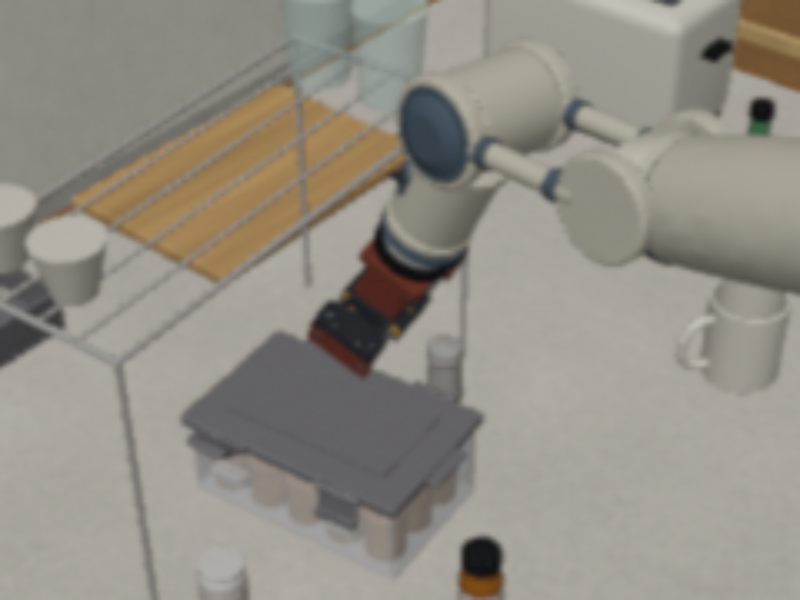

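```bash
python3 -m handwheel '[[-0.01,-0.03,0.01,0,0],[-0.01,-0.06,0.01,0,0],[-0.01,-0.08,0.01,0,0],[-0.01,-0.1,0.01,0,0],[-0.01,-0.12,0.01,0,0],[-0.01,-0.12,0.01,0,0]]'; python3 g.py;python3 -m handwheel '[[0,-0.02,0,0,0],[0,-0.03,0,0,0],[0,-0.03,0,0,0]]'; python3 g.py
```

```text
t: 20.73
tcp_pos: [0.6209, -0.0109, 0.0694]
tcp_rot: [3.035, 0.259, 0.668]
force: [1.1, -8.9, -0.1]
opening: 0.005
finger_force: 3.7
t 20.73 box-frame tcp mm [ 47.7 -93.7  69.4] F [ 1.1 -8.9 -0.1] z [ 0.419  0.013 -0.908]
tool axes in box frame x,y,z
 [[ 0.909  0.045  0.415]
 [ 0.023 -0.998  0.058]
 [ 0.417 -0.043 -0.908]]
t: 20.98
tcp_pos: [0.6207, -0.01, 0.0695]
tcp_rot: [3.031, 0.258, 0.668]
force: [2.6, -16.5, -1.2]
opening: 0.006
finger_force: 7.2
t 20.98 box-frame tcp mm [ 47.7 -92.8  69.5] F [  2.6 -16.5  -1.2] z [ 0.42   0.009 -0.908]
tool axes in box frame x,y,z
 [[ 0.909  0.045  0.415]
 [ 0.021 -0.998  0.062]
 [ 0.417 -0.048 -0.908]]
```

```bash
python3 g.py "(46,-110,69)" "(32,-110,116)" "(-40,-100,150)"; python3 -m handwheel '[[0,0.08,0,0,0],[0,0.16,0,0,0],[0.01,0.16,-0.12,0,0],[0.04,0.17,-0.24,0,0],[0.05,0.18,-0.4,0,0],[-0.15,0.18,-0.5,0,0],[-0.3,0.17,-0.65,0,0],[-0.4,0.17,-0.87,0,0],[-0.4,0.17,-0.87,0,0]]'; python3 g.py "(-40,0,160)" "(-30,107,150)" "(0,107,140)" "(36,107,117)" "(48,106,68)" "(48,96,68)"; python3 - <<'E'
from h import *
B=np.array([.561,.0755,0]);yw=.135;Rb=np.array([[np.cos(yw),-np.sin(yw),0],[np.sin(yw),np.cos(yw),0],[0,0,1]])
p=ctrl.get_image("top"); v,u=np.nonzero(p["depth"]>0);b=(world(p,np.stack([u,v],1))-B)@Rb*1000
for n,x,s in(("nl",-60,1),("nr",-60,-1),("fl",60,1),("fr",60,-1)):
    m=(abs(b[:,0]-x)<18)&(b[:,1]*s>86)&(b[:,1]*s<125)&(b[:,2]>70)&(b[:,2]<130); print(n,m.sum())
cv2.imwrite("pics/t6.png",cv2.resize(p["frame"][120:260,150:300],(640,597)))
E
```

```text
t 20.98 box-frame tcp mm [ 47.7 -92.8  69.5] F [  2.6 -16.5  -1.2] z [ 0.42   0.009 -0.908]
(46,-110,69) units [-0.021  0.143  0.005]
(32,-110,116) units [ 0.057  0.022 -0.404]
(-40,-100,150) units [-0.424 -0.078 -0.511]
t: 21.73
tcp_pos: [0.5361, -0.0358, 0.1495]
tcp_rot: [3.036, 0.26, 0.677]
force: [-0.1, -0.8, 1.5]
opening: 0.008
finger_force: 0.0
t 21.73 box-frame tcp mm [ -39.7 -106.9  149.5] F [-0.1 -0.8  1.5] z [ 0.423  0.017 -0.906]
(-40,0,160) units [ 0.074 -0.885 -0.117]
(-30,107,150) units [ 0.08  -0.893  0.075]
(0,107,140) units [0.192 0.001 0.181]
(36,107,117) units [ 0.191 -0.004  0.3  ]
(48,106,68) units [-0.081 -0.012  0.412]
(48,96,68) units [-0.004  0.083  0.003]
nl 0
nr 0
fl 69
fr 2
```

View pics/t6.png

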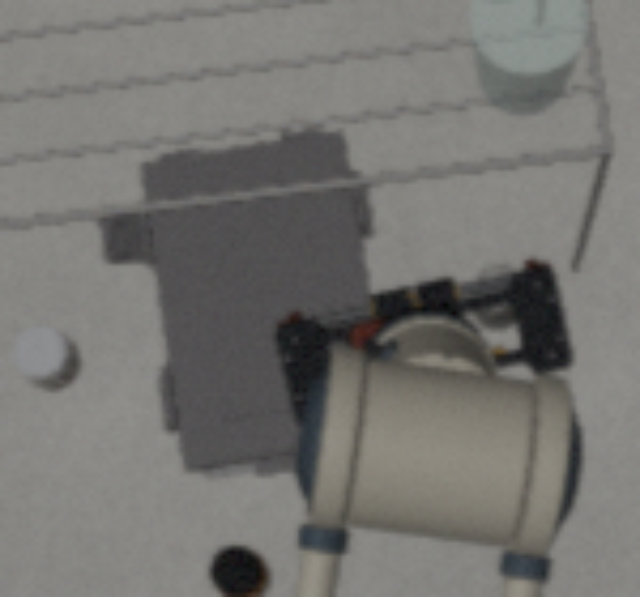

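```bash
python3 -m handwheel '[[0.02,-0.3,-0.05,0,0],[0.05,-0.6,-0.1,0,0],[0.07,-0.89,-0.12,0,0]]' >/dev/null; python3 -m handwheel '[[0.02,-0.3,0.02,0,0],[0.05,-0.6,0.04,0,0],[0.08,-0.89,0.08,0,0],[0.17,-0.9,0.16,0,0],[0.26,-0.9,0.26,0,0],[0.26,-0.9,0.26,0,0],[0.26,-0.9,0.26,0,0]]'; python3 g.py "(36,107,120)" "(48,106,67)" "(48,96,67)"
```

```text
t: 22.62
tcp_pos: [0.5449, 0.1833, 0.1322]
tcp_rot: [3.04, 0.261, 0.662]
force: [0.6, -0.1, 0.4]
opening: 0.007
finger_force: 0.0
t 22.62 box-frame tcp mm [ -1.4 109.  132.2] F [ 0.6 -0.1  0.4] z [ 0.415  0.017 -0.91 ]
(36,107,120) units [0.242 0.019 0.222]
(48,106,67) units [-0.091 -0.013  0.443]
(48,96,67) units [-0.004  0.083  0.003]
```

```bash
python3 -m handwheel '[[0.08,0.01,0.07,0,0],[0.16,0.02,0.14,0,0],[0.24,0.02,0.2,0,0],[0.24,0.02,0.2,0,0],[0.22,0.02,0.31,0,0],[0.2,0.02,0.42,0,0],[0.18,0.02,0.53,0,0],[0.16,0.02,0.63,0,0],[0.16,0.02,0.65,0,0],[0.16,0.02,0.65,0,0]]'; python3 g.py "(48,104,64)" "(48,94,64)"
```

```text
t: 23.45
tcp_pos: [0.5947, 0.1845, 0.0703]
tcp_rot: [3.039, 0.259, 0.665]
force: [-0.3, 0.2, -0.3]
opening: 0.005
finger_force: 0.1
t 23.45 box-frame tcp mm [ 48.  103.5  70.3] F [-0.3  0.2 -0.3] z [ 0.416  0.016 -0.909]
(48,104,64) units [-0.022 -0.007  0.047]
(48,94,64) units [-0.004  0.083  0.003]
```

```bash
python3 -m handwheel '[[-0.02,0,0.05,0,0],[-0.02,0.03,0.05,0,0],[-0.02,0.05,0.05,0,0],[-0.02,0.07,0.05,0,0],[-0.02,0.09,0.05,0,0],[-0.02,0.1,0.05,0,0],[-0.02,0.1,0.05,0,0]]'; python3 g.py;python3 -m handwheel '[[0,0.02,0,0,0],[0,0.03,0,0,0],[0,0.03,0,0,0]]'; python3 g.py
```

```text
t: 24.03
tcp_pos: [0.5975, 0.1731, 0.0656]
tcp_rot: [3.04, 0.259, 0.668]
force: [-0.6, 2.6, -0.9]
opening: 0.003
finger_force: 1.9
t 24.03 box-frame tcp mm [49.3 91.8 65.6] F [-0.6  2.6 -0.9] z [ 0.418  0.018 -0.908]
tool axes in box frame x,y,z
 [[ 0.909  0.044  0.415]
 [ 0.024 -0.998  0.053]
 [ 0.416 -0.039 -0.908]]
t: 24.28
tcp_pos: [0.5976, 0.1723, 0.0656]
tcp_rot: [3.045, 0.261, 0.668]
force: [-2.5, 13.0, -1.8]
opening: 0.004
finger_force: 6.5
t 24.28 box-frame tcp mm [49.3 91.  65.6] F [-2.5 13.  -1.8] z [ 0.417  0.022 -0.909]
tool axes in box frame x,y,z
 [[ 0.909  0.044  0.415]
 [ 0.025 -0.998  0.049]
 [ 0.416 -0.034 -0.909]]
```

```bash
python3 -m handwheel '[[0,0.02,0,0,0],[0,0.03,0,0,0],[0,0.03,0,0,0]]'; python3 -m handwheel '[[0,-0.1,0,0,0],[0,-0.22,0,0,0],[0.02,-0.22,-0.12,0,0],[0.04,-0.22,-0.24,0,0],[0.05,-0.22,-0.4,0,0],[-0.15,-0.22,-0.5,0,0],[-0.35,-0.22,-0.65,0,0],[-0.55,-0.22,-0.87,0,0],[-0.8,-0.22,-0.95,0,0],[-1,-0.22,-1,0,0]]';  python3 -m handwheel '[[-0.35,0,-0.3,0,0],[-0.7,0,-0.6,0,0],[-1,0,-0.9,0,0],[-1,0,-0.9,0,0]]'; python3 - <<'E'
from h import *
B=np.array([.561,.0755,0]);yw=.135;Rb=np.array([[np.cos(yw),-np.sin(yw),0],[np.sin(yw),np.cos(yw),0],[0,0,1]])
for cam in("top","side"):
  p=ctrl.get_image(cam); v,u=np.nonzero(p["depth"]>0);W=world(p,np.stack([u,v],1));b=(W-B)@Rb*1000
  for n,x,s in(("nl",-60,1),("nr",-60,-1),("fl",60,1),("fr",60,-1)):
    m=(abs(b[:,0]-x)<18)&(b[:,1]*s>76)&(b[:,1]*s<125)&(b[:,2]>56)&(b[:,2]<130); print(cam,n,m.sum(),np.percentile(b[m]*[1,s,1],[5,50,95],axis=0).round(0).tolist() if m.sum()>3 else "")
  m=(abs(b[:,1])<65)&(abs(b[:,0])<105)&(b[:,2]>70)&(b[:,2]<130);print("lid z",np.percentile(b[m,2],[5,50,95]).round(1))
  cv2.imwrite(f"pics/{cam}7.png",cv2.resize(p["frame"][100:280,130:370],(800,600)))
E
```

```text
t: 24.53
tcp_pos: [0.5976, 0.1717, 0.0657]
tcp_rot: [3.05, 0.263, 0.669]
force: [-3.1, 22.5, -2.7]
opening: 0.007
finger_force: 11.4
t: 25.37
tcp_pos: [0.4366, 0.1692, 0.1259]
tcp_rot: [3.038, 0.258, 0.674]
force: [-1.3, 1.1, 1.1]
opening: 0.007
finger_force: 0.0
t: 25.7
tcp_pos: [0.3442, 0.1865, 0.175]
tcp_rot: [3.027, 0.249, 0.624]
force: [0.5, 0.7, -0.6]
opening: 0.003
finger_force: 0.0
top nl 30 [[-77.0, 77.0, 64.0], [-62.0, 79.0, 88.0], [-44.0, 86.0, 93.0]]
top nr 43 [[-75.0, 77.0, 65.0], [-60.0, 82.0, 83.0], [-45.0, 87.0, 93.0]]
top fl 15 [[43.0, 77.0, 65.0], [54.0, 77.0, 74.0], [67.0, 82.0, 94.0]]
top fr 39 [[45.0, 77.0, 63.0], [58.0, 83.0, 87.0], [74.0, 89.0, 94.0]]
lid z [87.6 92.1 96.8]
side nl 115 [[-76.0, 77.0, 62.0], [-60.0, 81.0, 75.0], [-44.0, 87.0, 93.0]]
side nr 12 [[-74.0, 77.0, 90.0], [-61.0, 79.0, 92.0], [-45.0, 82.0, 95.0]]
side fl 66 [[45.0, 76.0, 59.0], [61.0, 79.0, 70.0], [76.0, 84.0, 92.0]]
side fr 19 [[43.0, 77.0, 89.0], [61.0, 81.0, 91.0], [77.0, 85.0, 94.0]]
lid z [90.7 94.5 98.1]
```

View pics/top7.png

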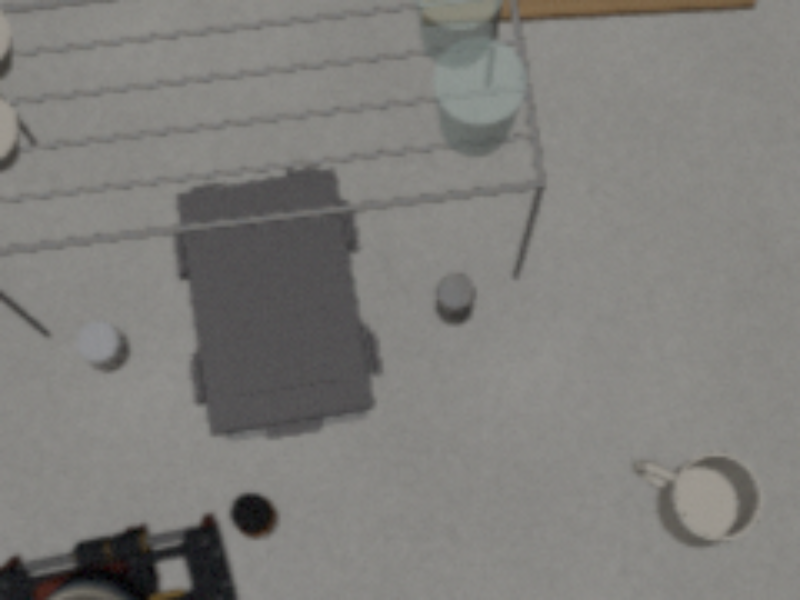

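View pics/side7.png

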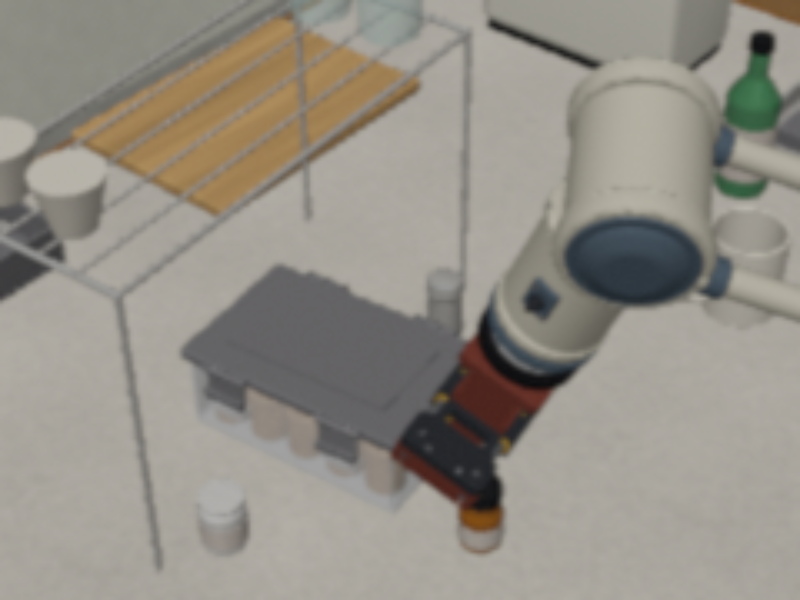

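```bash
python3 -m handwheel '[[0,0,0,0,0],[0,0,0,0,0],[0,0,0,0,0]]'; python3 -c "
from station import ctrl; print(ctrl.sign_off())"
```

```text
t: 26.05
tcp_pos: [0.345, 0.186, 0.1732]
tcp_rot: [3.028, 0.25, 0.622]
force: [-0.4, -0.2, 0.7]
opening: 0.006
finger_force: 0.0
the job is handed in; nothing more can be done
None
```

The lid is shut and all four clips are pressed down to a hard stop and look flat in the last pictures; no bump on the rack or nearby items was seen, and the job was handed in at about 26 s with the arm clear.

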